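Rinse cup upside down on its drying peg

TASK

At the laser bench, take the larger of the two white rinse cups that lie on their sides on the rod racks and put it upside down over the free drying peg, lowering it gently (not dropping it) until its rim stands flat on the peg's round base. Let go of it there, and leave the small cup and the cup already on the other peg where they are.

Things in the scene. Friction and masses are not known exactly. Their poses are not given: they have to be found in the camera images.
- cup_mid (a point): Centre of the larger lying cup, the one to move: white plastic, 90 mm long, 48 mm outside, 42 mm bore, 0.09-0.14 kg; 54 mm lip on the last 8 mm at the open mouth. z: along the axis, closed bottom to mouth. It lies level, axis 55 mm above the table, mouth to -x (the robot's side) within 0.4 rad, on two rods 39 mm wide overall (tops 20 mm below its axis) of a fixed rack with a 110 x 70 x 6 mm foot.
- peg_foot (a point): Foot of the free drying peg: centre of the top face of its fixed round grey base (96 mm diameter, 12 mm high). z: up along the peg, a steel rod 16 mm in diameter, round-tipped, 70 mm tall above this point. A cup put over it stands with its rim on the base's top face, the peg having 13 mm of play all round in the bore.
- small_cup_mid (a point): Centre of the small lying cup, a bystander: same white plastic, 60 mm long, 36 mm outside diameter, lip 42 mm, on a rack like the other. z: from bottom to mouth.
- parked_cup_mid (a point): Centre of a cup of the larger kind (90 mm long) that already stands upside down on the other, identical peg: a bystander. z: from bottom to mouth (down). The two racks and two pegs stand about 0.16 m or more apart, centre to centre, in any order from left to right.
There are look-alikes about, which are no part of the job. Leave any brown, green or orange look-alike of the part that bears cup_mid alone.

How it is judged (in metres and radians):
At the end, for the whole second after the job is handed in: The larger cup stands upside down (mouth down, within 10 degrees of vertical) over the free peg, its centre within 18 mm of the peg's axis and 45 mm (+-6 mm) above the base's top face, so that its rim rests on the base; at rest and released (horizontal distance between cup_mid and peg_foot below 0.018 m and z of cup_mid in the frame of peg_foot between 0.039 and 0.051 m and angle between cup_mid's own z axis and vertical above 2.967 rad and linear speed of cup below 0.02 m/s); the robot touches nothing.
It fails at once if the small cup is moved by more than 30 mm (distance of small_cup_mid from where it was at the start of the episode above 0.03 m).
It fails at once if the cup already on its peg is moved by more than 30 mm (distance of parked_cup_mid from where it was at the start of the episode above 0.03 m).
It fails at once if the cup is dropped over the peg (faster than 0.8 m/s within 30 mm of the peg's axis, its centre less than 150 mm above the base) (horizontal distance between cup_mid and peg_foot below 0.03 m and z of cup_mid in the frame of peg_foot below 0.15 m and linear speed of cup above 0.8 m/s).
It also fails if it takes over 43 s, if anything falls off the work surface, if the arm or the gripper's body presses on something with over 40 N, if the wrist force passes 120 N, or if a joint passes its speed limit or range.

ROBOT

A 6-joint arm with a two-finger parallel gripper is mounted at the origin on the work surface. World frame = base frame: x ahead of the robot, y to its left, z up, the work surface at z = 0. Lengths are in mm, angles in degrees, forces in N, time in s.
With the tool pointing down it reaches from about 300 to 850 mm from the base axis. Payload 4.2 kg.
Tool frame: the origin (TCP) lies between the finger pads; the fingertips stand 22 mm ahead of it and the grasp point (between the pads) lies 3 mm ahead of it; z points along the fingers, y is the direction in which the jaws open and shut (so a half turn about z gives the same grasp; the last joint's range is limited). The gripper opens to 91 mm and grips with 3 to 60 N. Pads are 32 mm wide; open, the fingers measure 118 mm over their backs; the gripper's body (76 mm by 178 mm) begins 60 mm behind the grasp point.
Start: joints at [68.984, 18.312, 89.639, -0, 72.044, -1.146], TCP at [195.44, 540.784, 206.776] pointing down, gripper open.
Joint ranges: [-177.97, 177.97], [-48.28, 115.42], [12.27, 149.76], [-77.06, 257.06], [2.81, 150.46], [-146.56, 146.56]. Speed limits (degrees/s): [147.25, 147.25, 180, 180, 180, 180].

INTERFACE

Orientations are given as [roll, pitch, yaw] about the fixed x, y, z axes, in that order (R = Rz(yaw) Ry(pitch) Rx(roll)).
In Python, from workcell import * gives the robot as it stands.
- The arm moves only by the shell command python3 -m jog 'ROWS' [OPENING] [FORCE]. ROWS is text: rows parted by semicolons, each of 6 numbers parted by spaces: the shift along the tool's x, y, z in units of 0.5 m (1.0 is 0.5 m), then the turn, a rotation vector about the tool's x, y, z in units of pi/2 rad (1.0 is pi/2 rad). A call has 1 to 20 rows; each row is the pose to reach, as a shift and turn from the pose measured when the call began, along the tool's axes at that moment; what a row does not reach only later rows make up. A row lasts 1/12 s, in which the tool goes at most 41.7 mm and 7.16 degrees, less where a joint would pass 70% of its speed; a pose out of reach is approached as far as the arm can. A call with a number of a shift or a turn outside -1 to 1 is refused whole. A call with a gripper value outside its range is refused whole. OPENING is the opening, from -1 (shut) to 1 (fully open), set as the call begins (- or left out, the last holds). The fingers move at their own pace and stop on an object; FORCE is the grip in N (left out, the last holds). Time passes only in rows, so rows that repeat a pose let the fingers close. It gives the time, the measured TCP pose, the force and the opening at its end, in the units of the state.
- state(): the state, without advancing time (a new reading comes with each control period).
- grab_frame(name): name is "scene" or "top"; returns the picture (480x640x3 uint8, red, green, blue); there is no depth.
- calibration(name): a dict with "mtx" (3x3 intrinsics, pixels), "rvec" (rotation vector, rad) and "tvec" (3), from world to camera coordinates, as OpenCV has them. Camera axes: x right, y down, z forward; pixel columns grow to the right and rows downward; lengths in mm; the calibration is good to about 2 mm. A picture is of the moment at which its call begins. calibration takes no time and is no camera call.
- job_done(): hands the job in, once; it reports no verdict.
Trained networks look in the newest picture that a camera, given by its name, has taken for a name from the list of things; names that differ only in an ending like _2 or _b are one class to them, and where a whole thing is asked for, a point or a joint stands for the part that bears it (a point fixed in the world has none). Each returns a list of dicts, best first, with "confidence" (0 to 1); they miss things now and then, are a little off and sometimes report something else, mostly with a low value. They report only what shows in the picture. A call takes as long as a camera call. They do not tell look-alikes from the thing itself.
- spot_in(query, camera): "rect" ([left, top, right, bottom] in pixels, round what is visible of it).
- tip_of(query, camera): "location" ([column, row] in pixels: a listed point, or the origin of a listed thing).
The state is a dict: "time_s": time; "qpos": joint angles; "qvel": joint speeds; "effort": joint torques, N m; "ee_pos": TCP position; "ee_rot": TCP orientation; "force": force on the tool from outside, world axes, zero at the start; "torque": the same for the moment, N m; "gripper_width": finger opening in mm.
Only numpy, scipy, OpenCV 4.12 (cv2) and the standard library are available. Lean on these libraries where they do the work, as an engineer would, in place of code of your own. Each camera call takes 0.05 s, during which the arm holds its last target. There are 200 camera calls.

## Working session

There is one attempt and no reset: what is moved stays moved. The work goes in short steps, Python scripts to look and compute and a shell command to move; the robot and the scene stay as the last step left them, time stands still between calls to the robot, and variables do not carry over. Pictures are saved under pics/ and viewed, about 8 in all and at most 12, crops included, and the job is handed in when it is done.

```bash
mkdir -p pics; ls
python3 - <<'E'
from workcell import *
import cv2
for n in ("scene","top"):
    f=grab_frame(n); cv2.imwrite(f"pics/{n}0.png",f[:,:,::-1])
    c=calibration(n); print(n,c)
    for q in ("cup_mid","peg_foot","small_cup_mid","parked_cup_mid"):
        print(q,[( [round(v) for v in d["location"]],round(d["confidence"],2)) for d in tip_of(q,n)],[( [round(v) for v in d["rect"]],round(d["confidence"],2)) for d in spot_in(q,n)] if q!="peg_foot" else "")
print(state())
E
```

```text
pics
scene {'mtx': array([[478.0140267 ,   0.        , 318.93858092],
       [  0.        , 478.0140267 , 241.73704355],
       [  0.        ,   0.        ,   1.        ]]), 'rvec': array([ 2.38919226,  0.74171792, -0.27806046]), 'tvec': array([-372.25584752, -160.46434405, 1054.01878481])}
cup_mid [([412, 230], 0.88), ([249, 279], 0.72), ([329, 176], 0.68), ([485, 190], 0.68)] [([220, 264, 274, 294], 0.98), ([454, 172, 512, 206], 0.81), ([308, 161, 356, 197], 0.66)]
peg_foot [([416, 170], 0.84)] 
small_cup_mid [([321, 313], 0.87)] [([299, 292, 339, 334], 0.61)]
parked_cup_mid [([202, 398], 0.56)] [([179, 369, 230, 431], 0.62)]
top {'mtx': array([[493.82206058,   0.        , 325.96771686],
       [  0.        , 493.82206058, 239.34008397],
       [  0.        ,   0.        ,   1.        ]]), 'rvec': array([ 2.09135144, -2.13312957,  0.15963871]), 'tvec': array([ 30.57790082, 451.16325946, 821.80865909])}
cup_mid [([273, 166], 0.72), ([241, 291], 0.72), ([164, 154], 0.62), ([402, 282], 0.58)] [([137, 125, 189, 175], 0.89), ([223, 265, 253, 317], 0.72), ([256, 140, 293, 199], 0.62), ([374, 255, 433, 307], 0.62)]
peg_foot [([167, 228], 0.97)] 
small_cup_mid [([407, 190], 0.59)] [([388, 172, 410, 206], 0.85)]
parked_cup_mid [([524, 217], 0.77)] [([499, 198, 550, 240], 0.89)]
{'time_s': 0.8, 'qpos': array([ 6.89840579e+01,  1.83095778e+01,  8.96358229e+01, -2.08983608e-03,
        7.20424905e+01, -1.14557008e+00]), 'qvel': array([-0.00348268,  0.1752577 ,  0.08409635, -0.01966178,  0.02866724,
       -0.0884668 ]), 'effort': array([-3.45075341e-04, -4.12302732e+01, -2.32225513e+01,  7.29265600e-02,
        3.73226241e-02, -1.73772804e-06]), 'ee_pos': array([195.46402016, 540.81151868, 206.820799  ]), 'ee_rot': array([1.79987933e+02, 2.22985633e-03, 1.60130272e+02]), 'force': array([0.36786856, 0.15122531, 0.5503223 ]), 'torque': array([-0.01210794,  0.00489721, -0.00938028]), 'gripper_width': 91.00125530834451}
```

View pics/scene0.png

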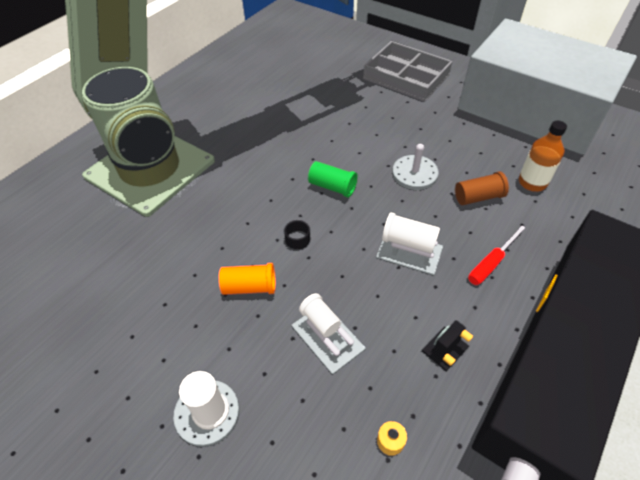

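View pics/top0.png

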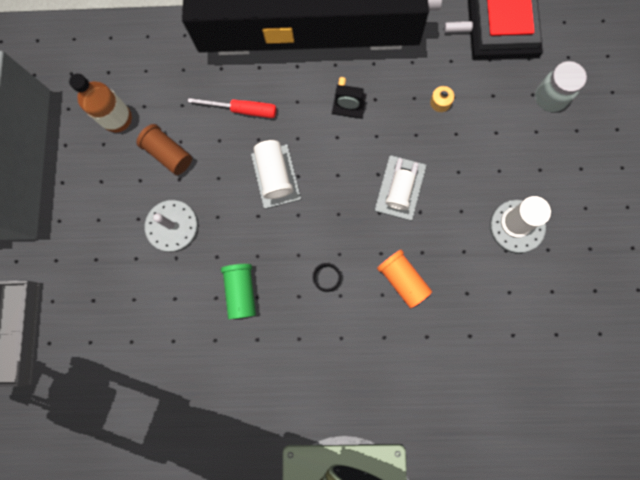

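Candidates for the larger cup: white at scene (412,232) / top (273,168); green (333,179)/(239,290), orange (248,279)/(405,278) and brown (482,190)/(164,150) are look-alikes. The white cup on a rack fits, and it is longer than the small white one at top (402,188). The mouth (lip) points toward the robot. The free peg is at top (170,226) and the parked cup at top (525,217). I'll fit silhouettes next and confirm in a crop.

```bash
cat > h.py <<'E'
from workcell import *
import cv2, numpy as np
from scipy.optimize import least_squares, minimize
from scipy.spatial.transform import Rotation as R
def proj(n,P):
    c=calibration(n); return cv2.projectPoints(np.float64(P).reshape(-1,3),c["rvec"],c["tvec"],c["mtx"],None)[0].reshape(-1,2)
def tri(obs,z=None,x0=(450,100,50)):
    f=lambda p: np.concatenate([proj(n,p)[0]-o for n,o in obs])
    if z is not None: 
        r=least_squares(lambda q:f(np.r_[q,z]),x0[:2]); return np.r_[r.x,z].round(1),r.fun.round(1)
    r=least_squares(f,x0); return r.x.round(1),r.fun.round(1)
def cup_pts(c,d):  # larger cup, d= bottom->mouth
    c=np.array(c,float); d=np.array(d)/np.linalg.norm(d)
    u=np.cross(d,[.3,.5,.8]); u/=np.linalg.norm(u); v=np.cross(d,u); t=np.linspace(0,2*np.pi,40)[:,None]
    return [np.vstack([c+d*s+r*(np.cos(t)*u+np.sin(t)*v) for s in ss]) for r,ss in ((24,(-45,45)),(27,(37,45)))]
def mask_model(n,c,d):
    m=np.zeros((480,640),np.uint8)
    for P in cup_pts(c,d): cv2.fillConvexPoly(m,cv2.convexHull(proj(n,P).round().astype(np.int32)),1)
    return m
def white(f,seed):
    hsv=cv2.cvtColor(f,cv2.COLOR_RGB2HSV); m=((hsv[...,2]>205)&(hsv[...,1]<40)).astype(np.uint8)
    _,l=cv2.connectedComponents(m); return (l==l[seed[1],seed[0]]).astype(np.uint8)
E
python3 - <<'E'
from h import *
F={n:grab_frame(n) for n in("scene","top")}
seed={"scene":(412,233),"top":(273,168)}
M={n:white(F[n],seed[n]) for n in F}
print({n:int(m.sum()) for n,m in M.items()})
def cost(p):
    d=[-np.cos(p[2]),-np.sin(p[2]),0]
    return -sum((M[n]&(m:=mask_model(n,[p[0],p[1],55],d))).sum()/(M[n]|m).sum() for n in F)
c0,e=tri([("scene",[412,230]),("top",[273,166])]); print("tri cup",c0,e)
best=min((minimize(cost,[c0[0],c0[1],a],method="Nelder-Mead",options=dict(initial_simplex=np.array([[0,0,0],[10,0,0],[0,10,0],[0,0,.15]])+[c0[0],c0[1],a])) for a in(-.2,.1,.35)),key=lambda r:r.fun)
print("cup",best.x,best.fun, "azimuth",np.arctan2(best.x[1],best.x[0]))
print("peg tri",tri([("scene",[416,170]),("top",[167,228])]),tri([("scene",[416,170]),("top",[167,228])],12))
# base ellipse fit check
for q,o in(("small",(("scene",[321,313]),("top",[404,190]))),("parked",(("scene",[202,398]),("top",[524,217]))),("green",(("scene",[333,179]),("top",[239,290])))): print(q,tri(o))
o=[]
for n,s in seed.items():
    f=F[n].copy()
    cs,_=cv2.findContours(mask_model(n,[*best.x[:2],55],[-np.cos(best.x[2]),-np.sin(best.x[2]),0]),0,1)
    k=np.array(s); 
    p=tri([("scene",[416,170]),("top",[167,228])],12)[0]; t=np.linspace(0,6.283,60)
    cv2.drawContours(f,cs,-1,(255,0,0),1)
    cv2.polylines(f,[proj(n,np.c_[p[0]+48*np.cos(t),p[1]+48*np.sin(t),0*t+12]).round().astype(np.int32)],True,(255,0,0),1)
    x,y=(340,110) if n=="scene" else (140,110)
    o.append(cv2.resize(f[y:y+150,x:x+170 if n=="top" else x+150][:, :150],None,fx=2.6,fy=2.6))
cv2.imwrite("pics/fit.png",np.hstack(o)[:,:,::-1])
E
```

```text
{'scene': 1399, 'top': 1313}
tri cup [578.2 110.9  70.6] [ 0. -0.  0.  0.]
cup [5.76804428e+02 1.16628124e+02 2.37760719e-01] -1.5085249200474324 azimuth 0.19950716259492937
peg tri (array([487.3, 317.7,   3. ]), array([-0.3,  0.1, -0.2, -0.2])) (array([487.1, 313.2,  12. ]), array([-0.8, -1.8,  0.5, -1.2]))
small (array([ 534.6, -113.4,   59.4]), array([-1.7,  0.4, -1.4, -1.3]))
parked (array([ 477.2, -317.8,   61.9]), array([ 1.3, -0.2,  1.2,  0.9]))
green (array([367.3, 176.2,  26.6]), array([ 0.1, -0. ,  0.1,  0.1]))
```

View pics/fit.png

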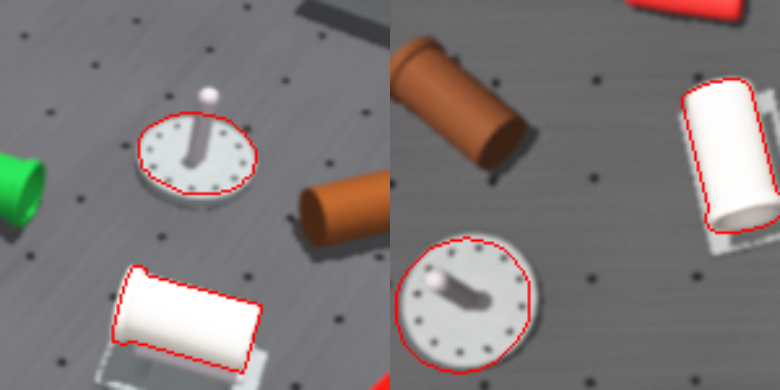

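Crop: the white cup outline fits in both views with the mouth toward the robot. The free peg base centre is near (487,313). I'll refine the peg from its tip, then work out the first move. I also need the arm's kinematics, because the tool must end up nearly horizontal, so I'll log states as I go.

```bash
cat >> h.py <<'E'
PSI=.238; CUP=np.array([576.8,116.6,55.])
def Rt(psi,tilt):  # tilt: angle of tool z from straight down, + outwards along heading psi
    b=np.array([np.cos(psi),np.sin(psi),0]); y=np.array([-np.sin(psi),np.cos(psi),0])
    z=np.sin(tilt)*b-np.cos(tilt)*np.array([0,0,1.]); return np.c_[np.cross(y,z),y,z]
def cur():
    s=state(); return s,s["ee_pos"],R.from_euler("xyz",s["ee_rot"],degrees=True).as_matrix()
def row(p,Rm,p0=None,R0=None):
    if p0 is None: _,p0,R0=cur()
    rv=R.from_matrix(R0.T@Rm).as_rotvec(); d=R0.T@(np.array(p)-p0)
    print("row",np.r_[d/500,rv/(np.pi/2)].round(3),"n>=",round(np.linalg.norm(d)/41.7,1),round(np.degrees(np.linalg.norm(rv))/7.16,1))
def log():
    s=state(); open("log.txt","a").write(repr([list(map(float,s[k])) for k in("qpos","ee_pos","ee_rot")])+"\n")
E
python3 - <<'E'
from h import *
log()
print("tip",tri([("scene",[420,146.5]),("top",[157.3,217.7])]),tri([("scene",[420,146.5]),("top",[157.3,217.7])],76))
Rg=Rt(PSI,-np.radians(30)); G=CUP+8*np.array([np.cos(PSI),np.sin(PSI),0])
T=G-3*Rg[:,2]; pre=T-110*Rg[:,2]
print("grasp",T,"pre",pre)
row([400,350,270],Rt(.7,0)); row(pre,Rg)
E
```

```text
tip (array([489.6, 308.5,  76.7]), array([-0.2,  0.1, -0.1, -0.2])) (array([489.7, 308.9,  76. ]), array([-0.2,  0.3, -0.2, -0.1]))
grasp [586.03220865 118.83971503  57.59807621] pre [639.48183769 131.80648623 152.86087063]
row [-0.514 -0.22  -0.126  0.     0.    -0.666] n>= 6.9 8.4
row [-1.113 -0.467  0.108  0.098  0.324 -0.364] n>= 14.5 6.2
```

```bash
python3 -m jog '-0.51 -0.22 -0.13 0 0 -0.67;-0.51 -0.22 -0.13 0 0 -0.67;-0.51 -0.22 -0.13 0 0 -0.67;-0.51 -0.22 -0.13 0 0 -0.67;-0.51 -0.22 -0.13 0 0 -0.67;-0.51 -0.22 -0.13 0 0 -0.67;-0.51 -0.22 -0.13 0 0 -0.67;-0.51 -0.22 -0.13 0 0 -0.67;-0.51 -0.22 -0.13 0 0 -0.67' 1 20
python3 - <<'E'
from h import *
log(); s=state(); print(s["qpos"].round(1)); Rg=Rt(PSI,-np.radians(30))
row([639.5,131.8,200],Rg)
E
```

```text
time_s: 1.65
ee_pos: [400.8, 348.4, 273.0]
ee_rot: [-179.9, 0.2, -139.5]
force: [0.4, -0.1, -0.0]
gripper_width: 91.4
[ 39.8  12.2  88.6  -0.1  79.1 -90.7]
row [-0.081 -0.639  0.147 -0.079  0.329  0.292] n>= 7.9 5.6
```

```bash
python3 -m jog '-0.08 -0.64 0.15 -0.08 0.33 0.29;-0.08 -0.64 0.15 -0.08 0.33 0.29;-0.08 -0.64 0.15 -0.08 0.33 0.29;-0.08 -0.64 0.15 -0.08 0.33 0.29;-0.08 -0.64 0.15 -0.08 0.33 0.29;-0.08 -0.64 0.15 -0.08 0.33 0.29;-0.08 -0.64 0.15 -0.08 0.33 0.29;-0.08 -0.64 0.15 -0.08 0.33 0.29;-0.08 -0.64 0.15 -0.08 0.33 0.29;-0.08 -0.64 0.15 -0.08 0.33 0.29'
python3 - <<'E'
from h import *
log(); s=state(); print(s["qpos"].round(1),s["ee_pos"],s["ee_rot"]); Rg=Rt(PSI,-np.radians(30))
row([639.5,131.8,152.9],Rg)
row([586,118.8,57.6],Rg)
F=grab_frame("top"); G=grab_frame("scene")
cv2.imwrite("pics/pre.png",np.hstack([cv2.resize(F[60:300,160:400],(390,390)),cv2.resize(G[80:320,300:540],(390,390))])[:,:,::-1])
L=[eval(l) for l in open("log.txt")]
# planar fit: r,z of tcp; q2,q3 from vertical, tool angle s=q2+q3+q5
def f(p):
    h,a1,L2,L3,e,D=p; o=[]
    for q,x,_ in L:
        q=np.radians(q); A=q[1]+q[2]; S=A+q[4]
        r=a1+L2*np.sin(q[1])+L3*np.sin(A)+e*np.cos(A)+D*np.sin(S); z=h+L2*np.cos(q[1])+L3*np.cos(A)-e*np.sin(A)+D*np.cos(S)
        o+=[r-np.hypot(x[0],x[1]),z-x[2]]
    return o
r=least_squares(f,[300,0,350,350,0,200]); print(r.x,r.cost)
E
```

```text
time_s: 2.48
ee_pos: [640.4, 129.3, 196.1]
ee_rot: [179.8, -30.3, -166.4]
force: [-1.3, 1.0, 0.2]
gripper_width: 91.4
[ 11.   44.4  51.9  -1.3 114.  -92.8] [640.36314759 129.27691955 196.13829645] [ 179.84077066  -30.27890191 -166.36538871]
row [-0.043  0.005  0.075  0.002 -0.003 -0.   ] n>= 1.0 0.0
row [-0.044  0.004  0.295  0.002 -0.003 -0.   ] n>= 3.6 0.0
[1.40075477e+02 1.27828722e-01 5.91383612e+02 4.17007531e+02
 2.48403506e+01 3.42581998e+02] 1.1546690103223006e-21
```

View pics/pre.png

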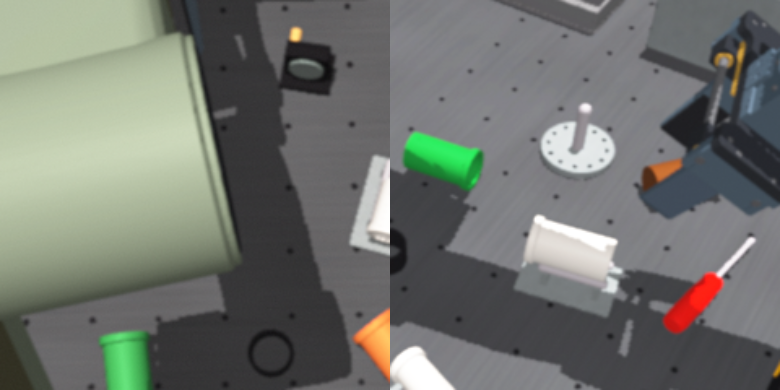

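The scene view shows the gripper above and behind the cup, with the cup and rack undisturbed. The arm hides the cup from the top camera. Descending now.

```bash
python3 -m jog '-0.044 0.004 0.07 0 0 0;-0.044 0.004 0.12 0 0 0;-0.044 0.004 0.16 0 0 0;-0.044 0.004 0.2 0 0 0;-0.044 0.004 0.23 0 0 0;-0.044 0.004 0.26 0 0 0;-0.044 0.004 0.28 0 0 0;-0.044 0.004 0.295 0 0 0;-0.044 0.004 0.295 0 0 0;-0.044 0.004 0.295 0 0 0;-0.044 0.004 0.295 0 0 0'
python3 - <<'E'
from h import *
log(); s=state(); print(s["qpos"].round(1),s["ee_pos"],s["ee_rot"],s["force"]); Rg=Rt(PSI,-np.radians(30))
row([586,118.8,57.6],Rg)
G=grab_frame("scene")
cv2.imwrite("pics/g.png",cv2.resize(G[130:330,320:560],(720,600))[:,:,::-1])
E
```

```text
time_s: 3.5
ee_pos: [585.7, 121.5, 61.0]
ee_rot: [179.8, -30.0, -166.1]
force: [0.3, -0.2, -0.1]
gripper_width: 91.1
[ 11.3  43.7  73.1  -1.1  93.2 -92.3] [585.67816603 121.50325827  61.02944209] [ 179.80998292  -30.00647373 -166.11594474] [ 0.32638207 -0.1532319  -0.06570608]
row [-0.003 -0.005  0.006  0.001 -0.     0.002] n>= 0.1 0.0
```

View pics/g.png

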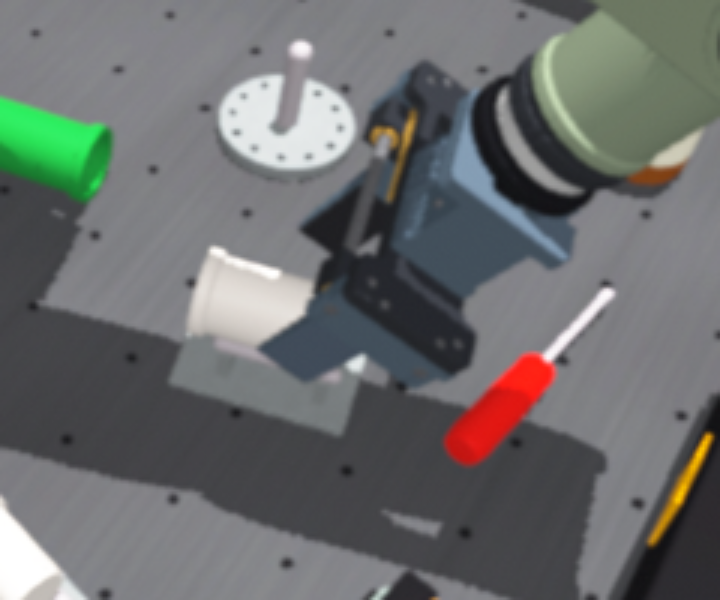

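The fingers straddle the cup. A small correction, then I close.

```bash
python3 -m jog '-0.003 -0.005 0.006 0 0 0;-0.003 -0.005 0.006 0 0 0;-0.003 -0.005 0.006 0 0 0' && python3 -m jog '0 0 0 0 0 0;0 0 0 0 0 0;0 0 0 0 0 0;0 0 0 0 0 0;0 0 0 0 0 0;0 0 0 0 0 0;0 0 0 0 0 0;0 0 0 0 0 0;0 0 0 0 0 0;0 0 0 0 0 0' -1 25
python3 - <<'E'
from h import *
log(); s=state(); print(s["qpos"].round(1),s["ee_pos"],s["force"])
row(s["ee_pos"]+[0,0,200],cur()[2])
E
```

```text
time_s: 3.8
ee_pos: [586.4, 118.7, 57.6]
ee_rot: [179.8, -30.0, -166.1]
force: [-0.0, 0.1, 0.7]
gripper_width: 91.2
time_s: 4.63
ee_pos: [586.7, 117.9, 57.7]
ee_rot: [179.9, -30.0, -166.2]
force: [1.8, -3.5, 1.2]
gripper_width: 47.1
[ 11.   43.8  73.3  -1.3  92.8 -92.5] [586.66713587 117.85117938  57.74186589] [ 1.76098375 -3.45457261  1.17344075]
row [ 0.2    0.001 -0.346  0.     0.     0.   ] n>= 4.8 0.0
```

```bash
python3 -m jog '0.02 0 -0.035 0 0 0;0.05 0 -0.09 0 0 0;0.1 0 -0.17 0 0 0;0.15 0 -0.26 0 0 0;0.2 0 -0.346 0 0 0;0.24 0 -0.416 0 0 0;0.24 0 -0.416 0 0 0;0.24 0 -0.416 0 0 0'
python3 - <<'E'
from h import *
log(); s=state(); print(s["qpos"].round(1),s["ee_pos"],s["force"],s["gripper_width"])
L=[eval(l) for l in open("log.txt")]
def f(p):
    h,a1,L2,L3,e,D=p; o=[]
    for q,x,_ in L:
        q=np.radians(q); A=q[1]+q[2]; S=A+q[4]
        r=a1+L2*np.sin(q[1])+L3*np.sin(A)+e*np.cos(A)+D*np.sin(S); z=h+L2*np.cos(q[1])+L3*np.cos(A)-e*np.sin(A)+D*np.cos(S)
        o+=[r-np.hypot(x[0],x[1]),z-x[2]]
    return o
for a in(0,): 
  r=least_squares(f,[300,0,350,350,0,200]); print(r.x.round(1),np.round(r.fun,1)); print(np.linalg.svd(r.jac)[1])
E
```

```text
time_s: 5.3
ee_pos: [587.7, 118.6, 303.4]
ee_rot: [179.8, -29.4, -166.1]
force: [0.1, -0.2, -0.2]
gripper_width: 47.0
[ 11.   36.3  52.4  -1.4 120.7 -93.2] [587.74739173 118.55442762 303.44107017] [ 0.09436689 -0.15803957 -0.24584771] 47.03941513048278
[1.404e+02 1.000e-01 5.915e+02 4.170e+02 2.510e+01 3.428e+02] [-0.  0.  0.  0. -0.  0.  0.  0. -0. -0.  0. -0.]
[4.83540857 3.47138447 0.6035434  0.31672424 0.30134146 0.11370419]
```

Cup is held (47 mm opening), and the planar fit gives an exact arm model. Next I search for a placing heading, with the arm's wrist limits in mind.

```bash
cat >> h.py <<'E'
H,L2,L3,E_,D=140.4,591.5,417.0,25.1,342.8
LO=np.array([-177.97,-48.28,12.27,-77.06,2.81,-146.56]); HI=np.array([177.97,115.42,149.76,257.06,150.46,146.56])
def fk(q,s4=1,s6=1,o6=0):
    q=np.radians(q); ry=lambda a:R.from_euler("y",a); rz=lambda a:R.from_euler("z",a)
    b=rz(q[0]); A=b*ry(q[1]); B=A*ry(q[2]); T=B*rz(s4*q[3])*ry(q[4])
    p=np.array([0,0,H])+A.apply([0,0,L2])+B.apply([E_,0,L3])+T.apply([0,0,D]); return p,(T*rz(s6*q[5]+o6)).as_matrix()
S4,S6,O6=1,1,0
def ik(p,Rm,near):
    """all branches; nearest to near; returns q, violation"""
    w=np.array(p)-D*Rm[:,2]; q1=np.arctan2(w[1],w[0]); r=np.hypot(w[0],w[1]); z=w[2]-H
    l3=np.hypot(L3,E_); off=np.arctan2(E_,L3); c=(r*r+z*z-L2**2-l3**2)/(2*L2*l3)
    if abs(c)>1: return None
    t=np.arccos(c); q2=np.arctan2(r,z)-np.arctan2(l3*np.sin(t),L2+l3*np.cos(t)); q3=t-off
    M=(R.from_euler("z",q1)*R.from_euler("y",q2+q3)).as_matrix().T@Rm
    out=[]
    a,b,g=np.arctan2(M[1,2],M[0,2]),np.arccos(np.clip(M[2,2],-1,1)),np.arctan2(M[2,1],-M[2,0])
    for q4,q5,q6 in((a,b,g),):   # q5>0; the other wrist solution has q5<0, out of range
        q4=S4*np.degrees(q4); q6=S6*np.degrees(q6-O6)
        for k4 in(-360,0,360):
            for k6 in(-360,0,360): out.append(np.r_[np.degrees([q1,q2,q3]),q4+k4,np.degrees(q5),q6+k6])
    q=min(out,key=lambda q:np.abs(q-near).max()); return q
def slack(q): return np.minimum(q-LO,HI-q)
E
python3 - <<'E'
from h import *
import itertools
L=[eval(l) for l in open("log.txt")]
best=min(((sum(np.abs(fk(q,s4,s6,o)[1]-R.from_euler("xyz",r,degrees=True).as_matrix()).sum()+np.abs(fk(q,s4,s6,o)[0]-x).sum()/100 for q,x,r in L),s4,s6,o) for s4,s6,o in itertools.product((1,-1),(1,-1),np.radians([0,90,180,-90]))))
print(best)
import h; _,h.S4,h.S6,h.O6=best
open("h.py","a").write(f"S4,S6,O6={best[1:]}\n")
q,x,r=L[-1]; print(np.round(q,1),ik(x,R.from_euler("xyz",r,degrees=True).as_matrix(),q).round(1))
# cup in tool (from pose after closing = L[4])
q,x,r=L[4]; Rm=R.from_euler("xyz",r,degrees=True).as_matrix(); c=Rm.T@(CUP-np.array(x)); print("cup in tool",c); c[1]=0
open("h.py","a").write(f"CT=np.array({c.tolist()})\nPEG=np.array([489.,309.,12.])\n")
for deg in range(-180,180,15):
    Rf=Rt(np.radians(deg),np.radians(60)); o=[]
    for z in(57,160): 
        p=np.array([489,309,z])-Rf@c; qq=ik(p,Rf,np.array([30,30,70,90,60,0.])); o.append(None if qq is None else (qq.round(0).astype(int).tolist(),int(slack(qq).min())))
    if any(v and v[1]>0 for v in o): print(deg,o)
E
```

```text
(np.float64(0.8476586581987305), 1, 1, np.float64(1.5707963267948966))
[ 11.   36.3  52.4  -1.4 120.7 -93.2] [ 11.9  36.3  52.3  -0.9 120.7 -92.2]
cup in tool [7.18781411 1.12980365 7.31454172]
-180 [([21, 57, 62, 21, 117, 111], 33), ([21, 52, 58, 23, 126, 115], 24)]
-165 [([26, 59, 57, 12, 123, 102], 27), ([26, 54, 53, 13, 132, 105], 18)]
-150 [([32, 60, 55, 2, 125, 92], 25), ([32, 55, 51, 2, 134, 92], 16)]
-135 [([37, 59, 56, -9, 124, 81], 26), ([37, 54, 52, -10, 133, 79], 17)]
-120 [([42, 58, 61, -18, 119, 71], 31), ([42, 52, 57, -20, 128, 68], 22)]
-105 [([47, 55, 67, -26, 112, 64], 38), ([47, 49, 63, -29, 121, 59], 29)]
-90 [([51, 51, 76, -34, 104, 59], 43), ([51, 45, 72, -36, 112, 53], 38)]
-75 [([55, 48, 85, -41, 94, 56], 35), ([55, 41, 82, -42, 102, 49], 34)]
-60 [([59, 44, 95, -49, 84, 55], 27), ([59, 36, 92, -49, 91, 47], 27)]
-45 [([62, 39, 106, -59, 74, 56], 17), ([62, 31, 103, -57, 81, 45], 19)]
-30 [([63, 36, 117, -72, 65, 60], 4), ([63, 26, 113, -67, 70, 46], 10)]
0 [([58, 30, 137, 246, 54, 77], 11), ([58, 16, 132, 261, 48, 53], -3)]
15 [([49, 29, 145, 216, 55, 86], 4), ([49, 12, 139, 232, 38, 64], 10)]
30 [([35, 29, 149, 185, 58, 90], 1), ([35, 10, 142, 188, 32, 86], 7)]
45 [([19, 29, 147, 153, 56, 92], 3), ([19, 11, 140, 140, 36, 111], 9)]
60 [([8, 30, 140, 123, 54, 100], 9), ([8, 15, 134, 107, 45, 124], 15)]
75 [([3, 32, 131, 97, 56, 110], 18), ([3, 19, 126, 85, 56, 131], 15)]
90 [([1, 35, 120, 77, 63, 118], 28), ([1, 24, 116, 71, 67, 134], 12)]
105 [([2, 38, 110, 63, 71, 123], 23), ([2, 29, 106, 60, 77, 135], 11)]
120 [([4, 42, 99, 52, 81, 125], 21), ([4, 35, 95, 51, 88, 134], 12)]
135 [([8, 46, 88, 44, 91, 125], 21), ([8, 40, 85, 44, 99, 132], 14)]
150 [([12, 50, 78, 36, 101, 122], 24), ([12, 44, 75, 38, 109, 128], 18)]
165 [([17, 54, 70, 29, 110, 118], 28), ([17, 48, 66, 31, 118, 123], 23)]
```

Best option: spin the tool about its own z (q6 from −93 to about +100), then tilt, with a placing heading of ψ≈140–150° (tool pointing toward −x+y). That keeps q4 and q5 comfortably in range and clear of the bottle and the box. Spinning in two calls.

```bash
python3 -m jog '0 0 0 0 0 1;0 0 0 0 0 1;0 0 0 0 0 1;0 0 0 0 0 1;0 0 0 0 0 1;0 0 0 0 0 1;0 0 0 0 0 1;0 0 0 0 0 1;0 0 0 0 0 1;0 0 0 0 0 1;0 0 0 0 0 1;0 0 0 0 0 1;0 0 0 0 0 1;0 0 0 0 0 1' && python3 -m jog '0 0 0 0 0 1;0 0 0 0 0 1;0 0 0 0 0 1;0 0 0 0 0 1;0 0 0 0 0 1;0 0 0 0 0 1;0 0 0 0 0 1;0 0 0 0 0 1;0 0 0 0 0 1;0 0 0 0 0 1;0 0 0 0 0 1;0 0 0 0 0 1;0 0 0 0 0 1;0 0 0 0 0 1'
python3 - <<'E'
from h import *
from scipy.spatial.transform import Slerp
s,p0,R0=cur(); print(s["qpos"].round(1),s["gripper_width"])
for deg in(150,140):
    Rf=Rt(np.radians(deg),np.radians(60)); p=np.array([489,309,12+45+130])-Rf@CT
    row(p,Rf); sl=Slerp([0,1],R.from_matrix([R0,Rf])); q=s["qpos"]; m=[]
    for t in np.linspace(0,1,25):
        q2=ik(p0+t*(p-p0),sl(t).as_matrix(),q); m.append((slack(q2).min(),np.abs(q2-q).max())); q=q2
    print(deg,p,q.round(0),"min slack, max step",np.min(m,0)[0].round(1),np.max(m,0)[1].round(1))
E
```

```text
time_s: 6.47
ee_pos: [587.5, 119.2, 301.8]
ee_rot: [-150.5, -0.2, 103.8]
force: [0.3, -0.1, -1.0]
gripper_width: 46.8
time_s: 7.63
ee_pos: [587.3, 119.5, 300.6]
ee_rot: [-179.7, 29.6, 14.0]
force: [-0.3, -0.4, -1.4]
gripper_width: 46.6
[ 11.   36.4  52.6  -1.3 120.6  86.8] 46.58724374498598
row [ 0.02  -0.41   0.23   0.345 -0.32   0.352] n>= 5.6 7.4
150 [491.37349148 307.62966405 196.88210048] [ 12.  43.  73.  38. 111. 130.] min slack, max step 16.5 2.2
row [ 0.019 -0.409  0.23   0.424 -0.311  0.431] n>= 5.6 8.5
140 [491.09947647 307.23833007 196.88210048] [  9.  40.  80.  43. 104. 133.] min slack, max step 13.8 2.5
```

```bash
python3 -m jog '0.002 -0.04 0.02 0.035 -0.032 0.035;0.005 -0.1 0.05 0.09 -0.08 0.09;0.008 -0.16 0.09 0.14 -0.13 0.14;0.01 -0.22 0.12 0.19 -0.17 0.19;0.013 -0.28 0.15 0.24 -0.22 0.24;0.016 -0.34 0.18 0.29 -0.26 0.29;0.02 -0.38 0.21 0.32 -0.3 0.33;0.02 -0.41 0.23 0.345 -0.32 0.352;0.02 -0.41 0.23 0.345 -0.32 0.352;0.02 -0.41 0.23 0.345 -0.32 0.352;0.02 -0.41 0.23 0.345 -0.32 0.352;0.02 -0.41 0.23 0.345 -0.32 0.352'
python3 - <<'E'
from h import *
s,p0,R0=cur(); print(s["qpos"].round(1),s["gripper_width"])
Rf=Rt(np.radians(150),np.radians(60)); print("cup est",p0+R0@CT)
row(np.array([489,309,187])-Rf@CT,Rf)
o=[]
d=R0@(Rt(PSI,-np.radians(30)).T@[-np.cos(PSI),-np.sin(PSI),0]); print("axis",d)
for n,(x,y) in(("scene",(300,20)),("top",(60,120))):
    f=grab_frame(n)
    for P in cup_pts(p0+R0@CT,d): cv2.polylines(f,[cv2.convexHull(proj(n,P).round().astype(np.int32))],True,(255,0,0),1)
    o.append(cv2.resize(f[y:y+220,x:x+220],(390,390)))
cv2.imwrite("pics/over.png",np.hstack(o)[:,:,::-1])
E
```

```text
time_s: 8.63
ee_pos: [492.5, 307.6, 198.0]
ee_rot: [-179.6, 59.8, -29.6]
force: [-0.6, 1.2, -0.7]
gripper_width: 47.0
[ 11.1  42.7  73.2  37.7 111.4 129.3] 46.96496575712432
cup est [490.20827461 309.02786477 188.07954159]
row [ 0.001  0.001  0.003 -0.001 -0.002  0.002] n>= 0.0 0.0
axis [ 0.00490435  0.00145797 -0.99998691]
```

View pics/over.png

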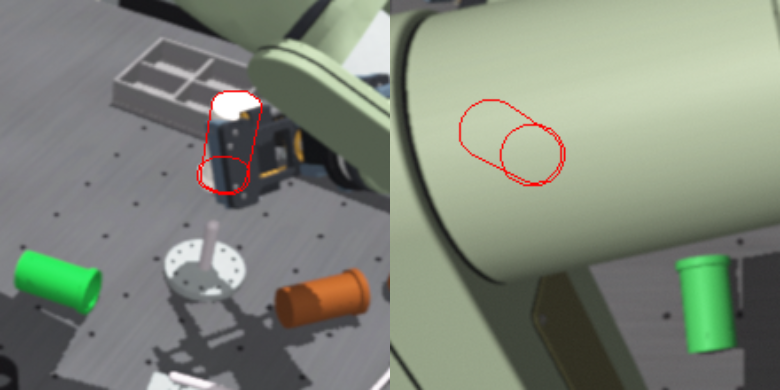

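The held cup matches the model outline in the scene view, upright over the peg (cup base about (222,175), peg tip (212,228) in the crop). Lowering in stages.

```bash
python3 -m jog '0.02 0.001 0.013 0 0 0;0.04 0.001 0.026 0 0 0;0.06 0.001 0.038 0 0 0;0.08 0.001 0.05 0 0 0;0.1 0.001 0.06 0 0 0;0.12 0.001 0.072 0 0 0;0.14 0.001 0.084 0 0 0;0.16 0.001 0.095 0 0 0;0.18 0.001 0.107 0 0 0;0.195 0.001 0.116 0 0 0;0.199 0.001 0.118 0 0 0;0.199 0.001 0.118 0 0 0;0.199 0.001 0.118 0 0 0'
python3 - <<'E'
from h import *
s,p0,R0=cur(); print(s["qpos"].round(1),s["gripper_width"],s["force"])
c=p0+R0@CT; print("cup est",c); Rf=Rt(np.radians(150),np.radians(60))
for z in(59,57,55): row(np.array([489,309,z])-Rf@CT,Rf)
f=grab_frame("scene")
d=[0,0,-1.]
for P in cup_pts(c,d): cv2.polylines(f,[cv2.convexHull(proj("scene",P).round().astype(np.int32))],True,(255,0,0),1)
cv2.imwrite("pics/low.png",cv2.resize(f[80:230,340:540],(800,600))[:,:,::-1])
E
```

```text
time_s: 9.82
ee_pos: [491.5, 308.1, 82.4]
ee_rot: [-179.6, 59.8, -29.6]
force: [0.5, 0.3, -0.9]
gripper_width: 46.7
[ 11.2  49.2  78.   35.7 102.3 122.3] 46.6665476210855 [ 0.4616469   0.34789957 -0.90903686]
cup est [489.19879579 309.50241658  72.53873599]
row [ 0.024  0.001  0.013 -0.001 -0.002  0.002] n>= 0.3 0.0
row [ 0.027  0.001  0.015 -0.001 -0.002  0.002] n>= 0.4 0.0
row [ 0.03   0.001  0.017 -0.001 -0.002  0.002] n>= 0.4 0.0
```

View pics/low.png

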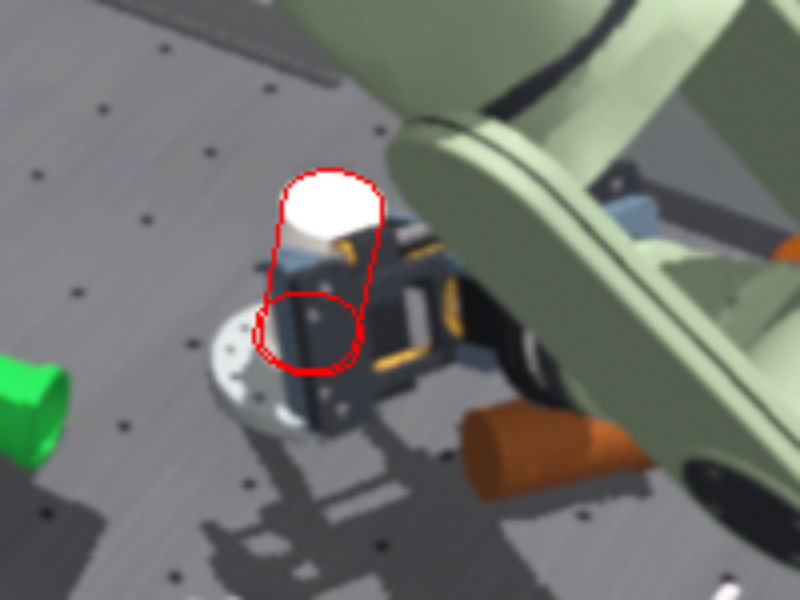

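The cup sits over the peg and the outline agrees. Slow final lowering.

```bash
python3 -m jog '0.006 0.001 0.003 0 0 0;0.012 0.001 0.007 0 0 0;0.018 0.001 0.01 0 0 0;0.022 0.001 0.012 0 0 0;0.024 0.001 0.013 0 0 0;0.024 0.001 0.013 0 0 0;0.024 0.001 0.013 0 0 0' && python3 -m jog '0.001 0 0.0005 0 0 0;0.002 0 0.001 0 0 0;0.003 0 0.0015 0 0 0;0.0035 0 0.002 0 0 0;0.0035 0 0.002 0 0 0'; python3 -c "
from h import *
s,p0,R0=cur();print(p0+R0@CT)"
```

```text
time_s: 10.45
ee_pos: [491.8, 307.5, 69.0]
ee_rot: [-179.6, 59.8, -29.6]
force: [0.0, -0.6, -0.0]
gripper_width: 46.5
time_s: 10.87
ee_pos: [491.9, 307.5, 68.3]
ee_rot: [-179.4, 59.9, -29.5]
force: [1.4, -2.7, 4.4]
gripper_width: 46.9
[489.52581296 308.93708133  58.42755044]
```

Contact (4.4 N upward) at the expected height. I'll press about 1 mm more, then open slowly.

```bash
python3 -m jog '0.002 0 0.001 0 0 0;0.002 0 0.001 0 0 0;0.002 0 0.001 0 0 0' && python3 -m jog '0 0 0 0 0 0;0 0 0 0 0 0;0 0 0 0 0 0;0 0 0 0 0 0;0 0 0 0 0 0;0 0 0 0 0 0;0 0 0 0 0 0;0 0 0 0 0 0;0 0 0 0 0 0' 1
```

```text
time_s: 11.12
ee_pos: [491.9, 307.4, 68.3]
ee_rot: [-179.3, 59.9, -29.4]
force: [1.0, -2.8, 6.6]
gripper_width: 46.7
time_s: 11.87
ee_pos: [491.9, 307.4, 68.2]
ee_rot: [-179.4, 59.9, -29.4]
force: [-0.8, 0.8, -0.6]
gripper_width: 91.4
```

Released. Backing out along the tool axis, then up.

```bash
python3 -m jog '0 0 -0.03 0 0 0;0 0 -0.07 0 0 0;0 0 -0.12 0 0 0;0 0 -0.17 0 0 0;0 0 -0.21 0 0 0;-0.05 0 -0.24 0 0 0;-0.12 0 -0.28 0 0 0;-0.19 0 -0.32 0 0 0;-0.26 0 -0.36 0 0 0;-0.33 0 -0.4 0 0 0;-0.33 0 -0.4 0 0 0;-0.33 0 -0.4 0 0 0'
python3 - <<'E'
from h import *
s,p0,R0=cur(); print(s["force"])
o=[]
for n,(x,y) in(("scene",(320,50)),("top",(80,120))):
    f=grab_frame(n)
    for P in cup_pts([489.5,309,57],[0,0,-1.]): cv2.polylines(f,[cv2.convexHull(proj(n,P).round().astype(np.int32))],True,(255,0,0),1)
    o.append(cv2.resize(f[y:y+200,x:x+200],(390,390)))
    print(n,[(np.round(d["location"]),round(d["confidence"],2)) for q in("small_cup_mid","parked_cup_mid") for d in tip_of(q,n)])
cv2.imwrite("pics/end.png",np.hstack(o)[:,:,::-1])
E
```

```text
time_s: 12.87
ee_pos: [569.8, 261.1, 313.8]
ee_rot: [-178.9, 59.6, -29.0]
force: [-0.8, 0.2, -1.5]
gripper_width: 91.4
[-0.76036077  0.17836967 -1.46719483]
scene [(array([319., 318.]), 0.7), (array([203., 401.]), 0.68)]
top [(array([404., 188.]), 0.76), (array([524., 219.]), 0.75), (array([404., 191.]), 0.32)]
```

View pics/end.png

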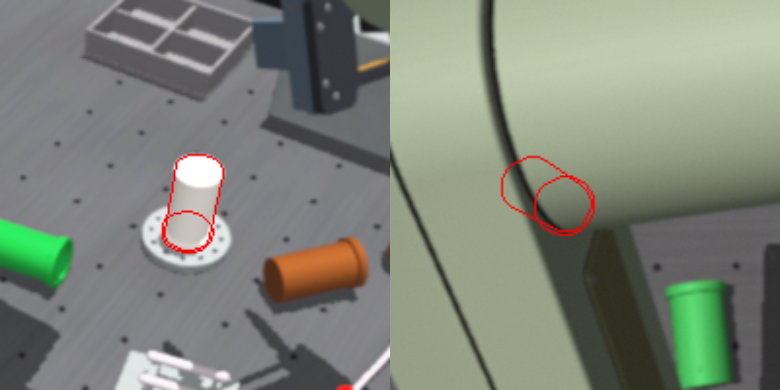

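The cup stands upright on the peg base, centred at crop (195,205), and matches the predicted outline. The gripper is clear and the bystanders haven't moved. Handing in.

```bash
python3 -c "
from workcell import *
print(job_done())"
```

```text
the job is handed in; nothing more can be done
None
```

I moved the larger white cup from its rack onto the free peg, upside down with its rim on the base, released it and handed the job in at about 13 s. No verdict was reported.

- **Placing:** I lowered the cup slowly until the base pushed back with about 4–7 N, then opened the gripper and backed away.
- **Position:** The final scene picture shows the cup upright on the base. It matches the outline I predicted, with the centre within a few mm of the peg axis and about 45 mm above the base top.
- **Bystanders:** The networks find the small cup and the parked cup within 5 pixels of where they first reported them.
- **Gripper:** It ended fully open and clear of everything, with about 1.5 N or less on the wrist.

**Not fully checked:** The arm hid the peg from the top camera at the end, so the final position rests on the scene camera and the arm's own readings. At contact, those readings put the cup about 1.4 mm higher than the nominal height, which is within the ±6 mm tolerance.

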